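# Snap a price-sign post into its counter socket and tug-test it

## Robot

A 6-joint arm with a two-finger parallel gripper is mounted at the origin on a cart in front of the work surface, level with it; the furniture and walls round the work are solid. World frame = base frame: x ahead of the robot, y to its left, z up, the work surface at z = 0. Lengths are in m, angles in rad, forces in N, time in s.
With the tool pointing down it reaches from about 0.3 to 0.85 m from the base axis. Payload 4.2 kg.
Tool frame: the origin (TCP) lies at the very end of the fingers, on their centre line; the grasp point (between the pads) lies 19 mm behind it; z points along the fingers, y is the line along which they close (so a half turn about z gives the same grasp; the last joint's range is limited). The gripper opens to 91 mm and grips with 3 to 60 N. Pads are 32 mm wide; open, the fingers measure 118 mm over their backs; the gripper's body (76 mm by 178 mm) begins 60 mm behind the grasp point.
Start: joints at [-0.02, 0.32, 1.565, -0, 1.257, -0.02], TCP at [0.575, 0, 0.214] pointing down, gripper open.
Joint ranges: [-3.11, 3.11], [-0.84, 2.01], [0.21, 2.61], [-1.34, 4.49], [0.05, 2.63], [-2.56, 2.56]. Speed limits (rad/s): [2.57, 2.57, 3.14, 3.14, 3.14, 3.14].

## Interface

Orientations are given as a unit quaternion [w, x, y, z].
In Python, from cell import read_state, capture, sign_off gives the robot as it stands. The module is installed in compiled form; this text tells all that it offers.
- The arm moves only by the tool arm_command, never from a script. Its argument "series" is one flat list of numbers, 7 for each row, row after row: the opening, from 0 (shut) to 1 (fully open), then the shift along the tool's x, y, z in m, then the turn, a rotation vector about the tool's x, y, z in degrees. In form: [fingers, dx, dy, dz, rx, ry, rz, fingers, dx, dy, dz, rx, ry, rz, ...]. A call has exactly 10 rows; each row is the pose to reach, as a shift and turn from the pose commanded when the call began, along the tool's axes at that moment; what a row does not reach only later rows make up. A row lasts 1/10 s, in which the tool goes at most 50 mm and 8.59 degrees, less where a joint would pass 70% of its speed; a pose out of reach is approached as far as the arm can. A call with a gripper value outside its range is refused whole. The fingers move at their own pace and stop on an object; "grip_force" is the grip in N (left out, the last holds). Time passes only in rows, so rows that repeat a pose let the fingers close, or fill a call up. It gives the time, the measured TCP pose, the force, the opening and the grip force at its end, in the units of the state.
- read_state(): the state, without advancing time (a new reading comes with each control period).
- capture(name): name is "scene" or "side" or "wrist"; returns a dict with "frame" (384x512x3 uint8, red, green, blue), "z_map" (384x512 float32, m along the optical axis (not along the pixel's ray), 0 where there is no reading), "fx", "fy", "cx", "cy" (pixels), "rvec" (rotation vector, rad) and "tvec" (3), from world to camera coordinates, as OpenCV has them. Camera axes: x right, y down, z forward; pixel columns grow to the right and rows downward; lengths in m; the calibration is good to about 2 mm. A picture is of the moment at which its call begins.
- sign_off(): hands the job in; it is judged then, once.
The state is a dict: "t": time; "q": joint angles; "joint_vel": joint speeds; "effort": joint torques, N m; "position": TCP position; "ee_rot": TCP orientation; "force": force on the tool from outside, world axes, zero at the start; "wrist_torque": the same for the moment, N m; "width": finger opening in m; "grip_force": force on a finger pad.
Only numpy, scipy, OpenCV 4.12 (cv2) and the standard library are available. Lean on these libraries where they do the work, as an engineer would, in place of code of your own. Each camera call takes 0.05 s, during which the arm holds its last target. There are 200 camera calls.

## Task

Take the price-sign post out of the wooden holding block, set its foot in the sprung metal cup of the counter socket and push it straight down until it snaps fully home. Then prove that it is held: tug it straight up with about 12 N and keep that pull for a full second. Never push or tug it with more than 20 N; leave the post standing snapped in and released, and do not disturb the stapler, masking tape and badge tin.

Things in the scene. Friction and masses are not known exactly. Their poses are not given: they have to be found in the camera images.
- post_head (a point): Centre of the white head of the loose price-sign post: a block 28 mm (its x) by 14 mm (its y) by 30 mm high, two 8 mm card lips on top; grasp it across the 14 mm. z up along the post. Below the head is a round grey stem, 16 mm thick; the foot's end lies 77 mm below this point. Weighs about 50 g. Starts upright and loose in the wooden block's hole.
- post_foot (a point): Centre of the end of the post's foot, on its axis, 77 mm below the head's centre; axes as the post. The foot has a bevel 4 mm high and 3 mm wide, then a 16 mm thick collar up to 10 mm above the end, then a 9 mm thick neck from 10 to 26 mm, in which the cup's catches engage.
- block: Fixed wooden holding block 70 x 70 x 40 mm with a 19 mm hole 30 mm deep in the middle; origin at the centre of its underside on the table. The parked post's foot stands on the hole's floor.
- base: Fixed counter socket: dark steel base plate 90 x 90 x 12 mm with the bare metal cup upright in its middle, on its z axis. Origin at the centre of its underside. In the cup's bore, at base +y and -y, sit two sprung catches: they resist the foot from about 23 to 26 mm below the cup's rim on; pushing past takes roughly 4 to 10 N, then they snap over the collar.
- cup_mouth (a point): Centre of the cup's rim, 74 mm above the table. Mouth: a funnel, about 30 mm wide at the rim, narrowing over 10 mm to a 17.7 mm bore; the floor is 50 mm below the rim. The post is home when its foot stands on the floor (head centre 27 mm above the rim); it then has 1 to 3.5 mm of axial play, unlike each time, before a tug loads the catches, which do not let go.
- cup (a joint): Vertical travel of the cup in its spring carriage, m, 0 when unloaded, positive up. The spring takes 5 N per mm either way (a 12 N tug lifts the cup 2.4 mm, a 12 N push lowers it 2.4 mm), so it shows the push or tug; stops at 7 mm either way.
- stapler: Loose stapler, 32 x 135 x 50 mm, lying between the work places; leave alone. Origin at the centre of its underside.
- masking_tape: Loose roll of masking tape, 94 mm wide, 19 mm high, flat on the table; leave alone. Origin at the centre of its underside.
- badge_tin: Loose round badge tin, 38 mm wide, 12 mm high; leave alone. Origin at the centre of its underside.
Mind the look-alikes: they are no part of the job. Of the things like the part that bears post_head, leave any that is turquoise; of the rest the smaller one is meant.

How it is judged:
On the way, in this order (a step that is already met when the one before it is completed fails the run):
1. the post is pressed home in the cup: foot within 2 mm of the cup's floor (z of post_foot in the frame of cup_mouth below -0.048 m and horizontal distance between post_foot and cup_mouth below 0.004 m), for 0.2 s.
2. the seated post is tugged upward with 9 to 15 N (cup lifted 1.8 to 3.0 mm) for 0.7 s, its foot staying within 4.8 mm of the cup's floor, where the catches hold it (value of joint cup between 0.0018 and 0.003 m and z of post_foot in the frame of cup_mouth below -0.0452 m), for 0.7 s.
At the end, for the whole second after the job is handed in: The post stands snapped into the cup, held by the catches (foot within 4.8 mm of the cup's floor, which allows for the play) and upright within 0.1 rad, released, with the cup back at its rest height (within 0.6 mm) (z of post_foot in the frame of cup_mouth below -0.0452 m and horizontal distance between post_foot and cup_mouth below 0.004 m and angle between post_head's own z axis and vertical below 0.1 rad and value of joint cup between -0.0006 and 0.0006 m); the robot touches nothing.
It fails at once if the post is tugged with more than about 20 N (cup lifted over 4.2 mm) (value of joint cup above 0.0042 m).
It fails at once if the post or cup is pushed with more than about 20 N (cup pushed down over 4.4 mm) (value of joint cup below -0.0044 m).
It fails at once if the stapler, masking tape or badge tin is moved by over 20 mm (distance of any of stapler, masking_tape, badge_tin from where it was at the start of the episode above 0.02 m).
It also fails if it takes over 67 s, if anything falls off the work surface, if the arm or the gripper's body presses on something with over 40 N, if the wrist force passes 120 N, or if a joint passes its speed limit or range.

## Working session

There is one attempt and no reset: what is moved stays moved. The work goes in short steps, Python scripts to look and compute and a tool call to move; the robot and the scene stay as the last step left them, time stands still between calls to the robot, and variables do not carry over. Pictures are saved under pics/ and viewed, at most 10 in all, crops included, and the job is handed in when it is done.

Besides the shell and the picture viewer there is one more tool, called by a JSON object that holds its "method" and its "body". arm_command: Moves the arm, as the interface text tells. Its arguments: {"type":"object","properties":{"series":{"type":"array","items":{"type":"number"}},"grip_force":{"type":"number"}},"required":["series"]}

```bash
mkdir -p pics; cat > h.py <<'E'
import numpy as np, cv2
from cell import read_state, capture, sign_off
def pts(c):
    z=c["z_map"]; v,u=np.mgrid[:z.shape[0],:z.shape[1]]
    P=np.stack([(u-c["cx"])/c["fx"]*z,(v-c["cy"])/c["fy"]*z,z],-1)
    R=cv2.Rodrigues(np.array(c["rvec"],float))[0]
    W=(P-np.array(c["tvec"]).ravel())@R   # world
    W[z==0]=np.nan
    return W
def save(c,n): cv2.imwrite(n,c["frame"][:,:,::-1])
E
python3 - <<'E'
from h import *
import pickle
a=capture("scene");b=capture("side")
pickle.dump((a,b),open("s.pkl","wb"))
cv2.imwrite("pics/a.png",a["frame"][:,:,::-1]);cv2.imwrite("pics/b.png",b["frame"][:,:,::-1])
print(read_state())
for c in(a,b):
    R=cv2.Rodrigues(np.array(c["rvec"],float))[0];print(-R.T@np.array(c["tvec"]).ravel(),R[2],c["fx"])
E
```

```text
{'t': 0.1, 'q': array([-1.99913392e-02,  3.20191853e-01,  1.56554604e+00, -3.24804631e-05,
        1.25740885e+00, -2.00137960e-02]), 'joint_vel': array([-0.00131607,  0.0003945 , -0.00318692, -0.0017562 ,  0.00070638,
        0.00053381]), 'effort': array([ 5.01049108e-04, -4.13330913e+01, -2.32510239e+01,  7.29743019e-02,
        4.21804120e-02, -4.88014211e-05]), 'position': array([5.74545170e-01, 4.46711221e-06, 2.13229374e-01]), 'ee_rot': array([-5.49634722e-04,  7.07095079e-01,  7.07118056e-01, -5.49493793e-04]), 'force': array([-0.30981206, -0.0048738 , -0.07954131]), 'wrist_torque': array([ 0.01715779, -0.01194747, -0.05862108]), 'grip_force': 0.0, 'width': 0.0916282459745321}
[ 0.68431643 -0.76602875  0.70762678] [-0.1282085   0.77170312 -0.62292606] 439.9709569627853
[ 1.08507402 -0.24099767  0.75720516] [-0.59343782  0.26313592 -0.76065172] 357.0402196939054
```

View pics/a.png

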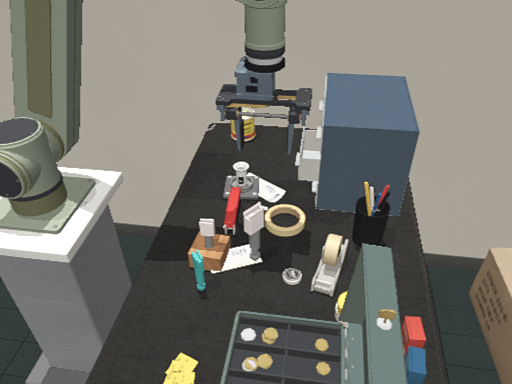

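View pics/b.png

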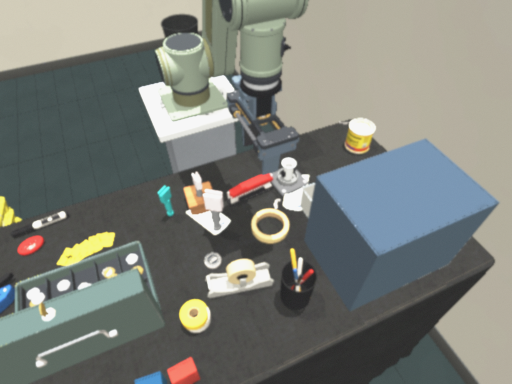

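The scene view shows three candidates. The white-headed post is in the wooden block at (207,228), a larger grey one stands free at (255,220), and a turquoise one is at (199,270). The one in the block fits: it is not turquoise, it is the smaller of the other two, and it is parked in the block. The cup is at (241,172). I'll confirm with a crop and measure.

```bash
python3 - <<'E'
from h import *
import pickle
a,b=pickle.load(open("s.pkl","rb"))
A=cv2.resize(a["frame"][150:300,180:300],None,fx=4,fy=4,interpolation=2)
B=cv2.resize(b["frame"][150:250,150:320],None,fx=4,fy=4,interpolation=2)[:, :]
B=cv2.resize(B,(320,600*320//800+0))
im=np.zeros((600,800,3),np.uint8);im[:,:480]=A
im[:B.shape[0],480:]=B
cv2.imwrite("pics/c.png",im[:,:,::-1])
for n,c,px in(("a",a,[(207,228),(208,240),(205,258),(212,265),(241,168),(241,185),(230,190),(255,190),(255,215),(232,210)]),("b",b,[(198,180),(289,163),(280,185),(200,200)])):
    W=pts(c)
    for u,v in px: print(n,u,v,W[v,u].round(3),c["frame"][v,u])
E
```

```text
a 207 228 [ 0.475 -0.132  0.095] [204 195 192]
a 208 240 [ 0.474 -0.133  0.061] [118 116 115]
a 205 258 [ 0.472 -0.16   0.035] [134  93  64]
a 212 265 [ 0.486 -0.16   0.016] [135  97  66]
a 241 168 [0.495 0.135 0.059] [180 178 172]
a 241 185 [0.497 0.113 0.022] [200 200 193]
a 230 190 [0.482 0.055 0.049] [188 102 102]
a 255 190 [0.534 0.109 0.012] [128 128 128]
a 255 215 [ 0.573 -0.123  0.133] [187 177 175]
a 232 210 [ 0.501 -0.015  0.046] [243  93  89]
b 198 180 [ 0.484 -0.125  0.104] [247 247 247]
b 289 163 [0.487 0.131 0.061] [246 246 245]
b 280 185 [0.513 0.093 0.015] [164 165 164]
b 200 200 [ 0.495 -0.131  0.041] [223 159 103]
```

View pics/c.png

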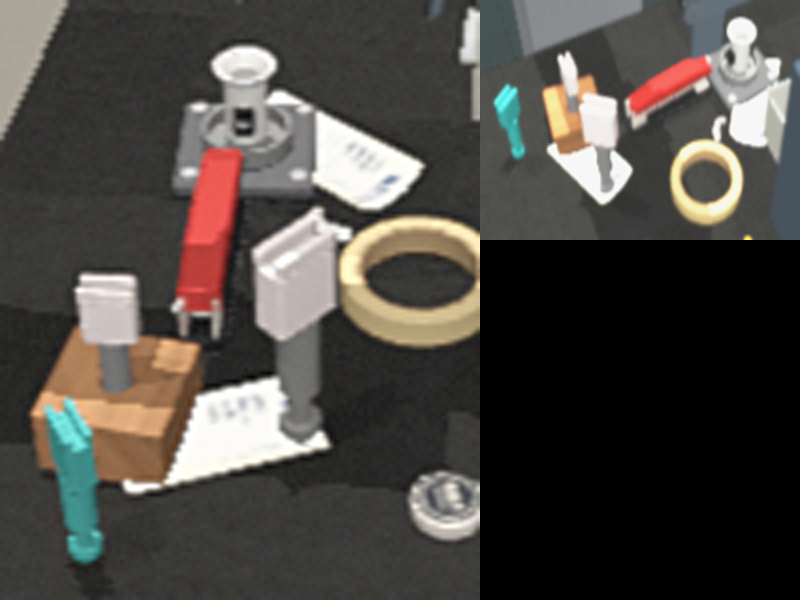

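The crop confirms it: the small white post stands in the block at (207,228), the larger one is at (255,220) and the turquoise one at (199,270). Now I'll get precise poses from the points.

```bash
python3 - <<'E'
from h import *
import pickle
a,b=pickle.load(open("s.pkl","rb"))
def box(W,c,lo,hi):
    m=np.all((W>lo)&(W<hi),-1); return W[m],c["frame"][m].astype(int)
for n,c in(("a",a),("b",b)):
    W=pts(c)
    P,col=box(W,c,[.44,-.165,.076],[.525,-.09,.125]); 
    print(n,"head",len(P),P.min(0).round(4),P.max(0).round(4),P.mean(0).round(4),"ang",np.degrees(cv2.minAreaRect(P[:,:2].astype(np.float32)*1000)[2]/57.3),cv2.minAreaRect(P[:,:2].astype(np.float32)*1000))
    T=P[P[:,2]>.1]; print(" top",len(T),cv2.minAreaRect((T[:,:2]*1000).astype(np.float32)))
    P,_=box(W,c,[.42,-.19,.037],[.54,-.06,.044]);print(" blocktop",cv2.minAreaRect((P[:,:2]*1000).astype(np.float32)))
    P,_=box(W,c,[.45,.08,.0685],[.54,.18,.08]);print(" rim",len(P),P.max(0),cv2.minEnclosingCircle((P[:,:2]*1000).astype(np.float32)))
    P,_=box(W,c,[.42,.05,.009],[.58,.2,.016]);print(" plate",len(P),cv2.minAreaRect((P[:,:2]*1000).astype(np.float32)))
    P,col=box(W,c,[.4,-.1,.02],[.6,.12,.08]);P=P[(col[:,0]>120)&(col[:,1]<110)&(col[:,2]<110)];print(" stapler",P.min(0),P.max(0))
    P,_=box(W,c,[.53,-.17,.05],[.63,-.07,.25]);print(" big",P.min(0),P.max(0))
    P,col=box(W,c,[.4,-.3,.01],[.6,-.1,.15]);P=P[(col[:,0]<90)&(col[:,1]>110)];print(" turq",P.min(0),P.max(0))
E
```

```text
a head 223 [ 0.4576 -0.1351  0.0762] [ 0.486  -0.1162  0.1107] [ 0.4725 -0.1291  0.0958] ang 9.218252168826634 ((471.50439453125, -126.94158172607422), (28.391714096069336, 17.898332595825195), 9.218931198120117)
 top 98 ((471.624267578125, -125.91938018798828), (27.824485778808594, 15.926067352294922), 9.200979232788086)
 blocktop ((470.924072265625, -125.39321899414062), (72.58956146240234, 71.25300598144531), 85.36707305908203)
 rim 75 [0.51272172 0.14336999 0.0765014 ] ((493.5915832519531, 123.04066467285156), 20.47780990600586)
 plate 416 ((515.4583129882812, 116.29828643798828), (127.37351989746094, 108.83081817626953), 7.129491329193115)
 stapler [ 0.43904148 -0.09832226  0.02107048] [0.51147713 0.09781188 0.05236954]
 big [ 0.54844663 -0.13690493  0.05000694] [ 0.58630292 -0.09422238  0.1418815 ]
 turq [ 0.46303213 -0.22651534  0.01019155] [ 0.48634263 -0.15844923  0.09844065]
b head 107 [ 0.4592 -0.1339  0.0768] [ 0.4882 -0.1191  0.111 ] [ 0.4779 -0.1272  0.0976] ang 1.5392291408588765 ((473.7355651855469, -126.4410171508789), (29.03333854675293, 14.446760177612305), 1.5393425226211548)
 top 57 ((473.32073974609375, -126.4022445678711), (28.04868507385254, 14.142766952514648), 3.7622482776641846)
 blocktop ((472.4852600097656, -127.17855834960938), (69.83480072021484, 72.55941009521484), 83.14652252197266)
 rim 67 [0.51487523 0.14063688 0.07641532] ((495.68902587890625, 123.63231658935547), 19.403888702392578)
 plate 459 ((510.11865234375, 113.36967468261719), (113.26724243164062, 115.51261138916016), 12.833312034606934)
 stapler [ 0.44038332 -0.09024675  0.02871554] [0.51238029 0.07180849 0.05301722]
 big [ 0.54980439 -0.13588439  0.05009347] [ 0.5877054  -0.09479137  0.14431255]
 turq [ 0.46328979 -0.22639767  0.01057926] [ 0.48846283 -0.19761556  0.09701677]
```

{"method": "arm_command", "body": {"series": [0.5,-0.013,-0.01,0,0,0,8.5,0.5,-0.026,-0.02,0,0,0,17,0.5,-0.039,-0.03,0,0,0,25.5,0.5,-0.052,-0.04,0,0,0,34,0.5,-0.065,-0.05,0,0,0,42.5,0.5,-0.078,-0.06,0,0,0,51,0.5,-0.091,-0.07,0,0,0,59.5,0.5,-0.104,-0.08,0,0,0,68,0.5,-0.117,-0.09,0,0,0,76.5,0.5,-0.1265,-0.102,0,0,0,85], "grip_force": 40}}

```text
t: 1.1
position: [0.4724, -0.1271, 0.2135]
ee_rot: [-0.0, 0.999, 0.04, -0.0]
force: [0.3, -0.4, 0.8]
width: 0.0454
grip_force: 0.0
```

```bash
python3 - <<'E'
from h import *
import pickle
s=read_state();print(s["position"],s["ee_rot"],s["width"],s["q"],s["force"])
c=capture("wrist");pickle.dump(c,open("w.pkl","wb"));save(c,"pics/w1.png")
W=pts(c)
R=cv2.Rodrigues(np.array(c["rvec"],float))[0];print(-R.T@np.array(c["tvec"]).ravel(),R[2],c["fx"])
m=np.all((W>[.44,-.17,.082])&(W<[.51,-.08,.125]),-1)
P=W[m];print(len(P),P.min(0),P.max(0))
for lo in(.085,.095,.104):
  T=P[P[:,2]>lo];print(lo,len(T),cv2.minAreaRect((T[:,:2]*1000).astype(np.float32)))
a,b=pickle.load(open("s.pkl","rb"))
for c in(a,b):
  W=pts(c);m=np.all((W>[.42,.0,.1])&(W<[.58,.26,.3]),-1);P=W[m];print(len(P),P.min(0) if len(P) else "",P.max(0) if len(P) else "")
E
```

```text
[ 0.47244093 -0.12711739  0.21354843] [-4.96203267e-05  9.99182481e-01  4.04260490e-02 -3.19532349e-04] 0.04538196201149249 [-2.86271885e-01  1.85177670e-01  1.75162850e+00 -1.18954557e-04
  1.20542360e+00  1.20369284e+00] [ 0.25485766 -0.4260485   0.79001833]
[ 0.54961269 -0.12041709  0.38586422] [-0.26798822 -0.02199789 -0.96317102] 325.1885954642101
551 [ 0.45915648 -0.13169336  0.08205943] [ 0.48720655 -0.11703898  0.11246833]
0.085 544 ((473.1434326171875, -124.59101867675781), (27.955589294433594, 13.93698501586914), 2.86311936378479)
0.095 513 ((473.1434326171875, -124.59101867675781), (27.955589294433594, 13.93698501586914), 2.86311936378479)
0.104 329 ((473.0037536621094, -124.65692901611328), (27.574411392211914, 13.853679656982422), 2.3731777667999268)
65 [5.24563795e-01 1.60136765e-04 2.14122202e-01] [0.52866808 0.01739613 0.29969632]
50 [5.26891947e-01 3.25159046e-04 2.15000869e-01] [0.53168769 0.01494565 0.26946226]
```

View pics/w1.png

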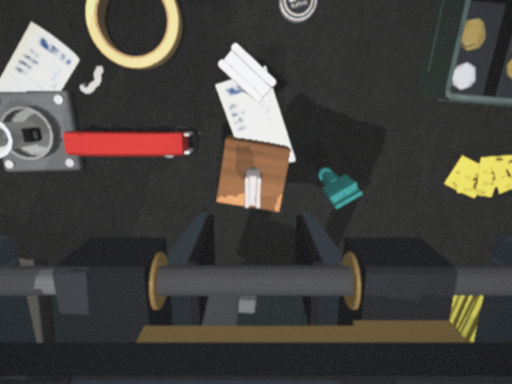

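The wrist view shows the head at (252,188), centred between the fingers at (205,230) and (300,230), so I'll descend.

{"method": "arm_command", "body": {"series": [0.5,0,-0.0015,0.02,0,0,1.5,0.5,0,-0.0015,0.045,0,0,1.5,0.5,0,-0.0015,0.07,0,0,1.5,0.5,0,-0.0015,0.09,0,0,1.5,0.5,0,-0.0015,0.11,0,0,1.5,0.5,0,-0.0015,0.125,0,0,1.5,0.5,0,-0.0015,0.135,0,0,1.5,0.5,0,-0.0015,0.143,0,0,1.5,0.5,0,-0.0015,0.143,0,0,1.5,0.5,0,-0.0015,0.143,0,0,1.5]}}

```text
t: 2.15
position: [0.4733, -0.125, 0.0713]
ee_rot: [0.0, 1.0, 0.031, 0.0]
force: [0.6, 0.4, 0.7]
width: 0.0453
grip_force: 0.0
```

{"method": "arm_command", "body": {"series": [0,0,0,0,0,0,0,0,0,0,0,0,0,0,0,0,0,0,0,0,0,0,0,0,0,0,0,0,0,0,0,0,0,0,0,0,0,0,0,0,0,0,0,0,0,0,0,0,0,0,0,0,0,0,0,0,0,0,0,0,0,0,0,0,0,0,0,0,0,0], "grip_force": 40}}

```text
t: 3.15
position: [0.473, -0.1251, 0.0712]
ee_rot: [0.0, 1.0, 0.031, 0.0]
force: [0.0, -0.7, 3.5]
width: 0.0134
grip_force: 40.0
```

{"method": "arm_command", "body": {"series": [0,0,0,-0.008,0,0,0,0,0,0,-0.018,0,0,0,0,0,0,-0.03,0,0,0,0,0,0,-0.045,0,0,0,0,0,0,-0.06,0,0,0,0,0,0,-0.075,0,0,0,0,0,0,-0.088,0,0,0,0,0,0,-0.096,0,0,0,0,0,0,-0.1,0,0,0,0,0,0,-0.1,0,0,0]}}

```text
t: 4.15
position: [0.473, -0.125, 0.1714]
ee_rot: [0.0, 1.0, 0.031, 0.0]
force: [0.2, 1.3, 1.1]
width: 0.014
grip_force: 40.0
```

```bash
python3 - <<'E'
from h import *
import pickle
s=read_state();print(s["position"],s["ee_rot"],s["width"],s["force"])
A=capture("scene");B=capture("side");C=capture("wrist");pickle.dump((A,B,C),open("l.pkl","wb"))
x,y,z=s["position"]
for c in(A,B):
    W=pts(c);
    for lo,hi in((.105,.12),(.12,.135),(.135,.15),(.15,.165)):
        m=np.all((W>[x-.03,y-.03,lo])&(W<[x+.03,y+.03,hi]),-1);P=W[m];print(lo,len(P),P.mean(0).round(4) if len(P) else "",P.min(0).round(4) if len(P) else "",P.max(0).round(4) if len(P) else "")
W=pts(C)
for lo,hi in((.071,.079),(.068,.08)):
    m=np.all((W>[.45,.08,lo])&(W<[.54,.18,hi]),-1);P=W[m]
    print("rim",len(P),cv2.minEnclosingCircle((P[:,:2]*1000).astype(np.float32)) if len(P) else "")
m=np.all((W>[.42,.05,.008])&(W<[.58,.2,.017]),-1);print("plate",m.sum())
im=np.hstack([A["frame"][130:280,180:300],B["frame"][130:280,180:300],C["frame"][60:210,:150]])
cv2.imwrite("pics/l.png",cv2.resize(im,None,fx=2,fy=2,interpolation=2)[:,:,::-1])
E
```

```text
[ 0.47302456 -0.12501478  0.17139044] [1.13884021e-04 9.99533216e-01 3.05476922e-02 4.19842207e-04] 0.014033133697281866 [0.17142095 1.320175   1.11238289]
0.105 28 [ 0.4726 -0.129   0.1168] [ 0.4643 -0.1336  0.1105] [ 0.4789 -0.119   0.1198]
0.12 32 [ 0.4723 -0.1283  0.1248] [ 0.464  -0.1333  0.12  ] [ 0.4782 -0.1225  0.1327]
0.135 41 [ 0.4736 -0.1304  0.1426] [ 0.4653 -0.1343  0.1364] [ 0.4794 -0.1227  0.1496]
0.15 46 [ 0.4724 -0.1311  0.1566] [ 0.4644 -0.1344  0.15  ] [ 0.4792 -0.1265  0.1647]
0.105 17 [ 0.4763 -0.1276  0.1172] [ 0.4698 -0.1338  0.1113] [ 0.4803 -0.1201  0.1196]
0.12 18 [ 0.4752 -0.1266  0.1251] [ 0.4696 -0.133   0.1205] [ 0.4799 -0.1196  0.133 ]
0.135 29 [ 0.4774 -0.1275  0.1434] [ 0.4721 -0.1343  0.1358] [ 0.4814 -0.1195  0.1495]
0.15 23 [ 0.4782 -0.1258  0.1577] [ 0.4736 -0.1332  0.1506] [ 0.4801 -0.1196  0.1649]
rim 0 
rim 0 
plate 3696
```

View pics/l.png

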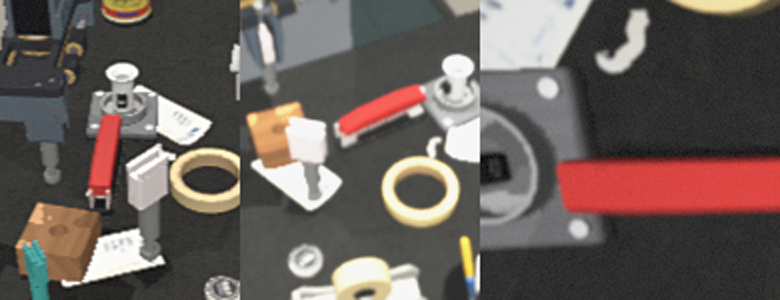

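The post hangs straight in the gripper with its foot at about (50,175) in the first panel. I'll move to a stop short of the cup and take a close look from the wrist.

{"method": "arm_command", "body": {"series": [0,0.0015,-0.01,0,0,0,0,0,0.004,-0.03,0,0,0,0,0,0.007,-0.055,0,0,0,0,0,0.0105,-0.083,0,0,0,0,0,0.014,-0.111,0,0,0,0,0,0.0175,-0.138,0,0,0,0,0,0.0205,-0.162,0,0,0,0,0,0.0225,-0.178,0,0,0,0,0,0.0233,-0.184,0,0,0,0,0,0.0233,-0.184,0,0,0,0]}}

```text
t: 5.3
position: [0.4847, 0.0608, 0.1706]
ee_rot: [0.0, 1.0, 0.031, -0.0]
force: [-0.6, -0.3, 0.1]
width: 0.014
grip_force: 40.0
```

```bash
python3 - <<'E'
from h import *
import pickle
s=read_state();print(s["position"],s["ee_rot"],s["width"],s["force"])
C=capture("wrist");pickle.dump(C,open("w2.pkl","wb"));save(C,"pics/w2.png")
W=pts(C)
for lo,hi in((.066,.08),(.06,.085)):
    m=np.all((W>[.46,.085,lo])&(W<[.54,.16,hi]),-1);P=W[m]
    if len(P): print("rim",len(P),P.min(0),P.max(0),cv2.minEnclosingCircle((P[:,:2]*1000).astype(np.float32)), np.argwhere(m).mean(0))
m=np.all((W>[.42,.05,.008])&(W<[.58,.2,.017]),-1);P=W[m];print("plate",m.sum(),cv2.minAreaRect((P[:,:2]*1000).astype(np.float32)))
E
```

```text
[0.48465009 0.06084096 0.17063725] [ 5.41442790e-05  9.99508793e-01  3.13379180e-02 -3.22972057e-04] 0.013975550165577498 [-0.6080773  -0.29006356  0.05006286]
rim 1136 [0.47790943 0.10658401 0.06601486] [0.51528968 0.14399508 0.07738739] ((496.76885986328125, 125.61095428466797), 19.09103775024414) [177.96919014 178.72887324]
rim 1206 [0.47790943 0.10658401 0.06002004] [0.51528968 0.14399508 0.07738739] ((496.76885986328125, 125.61095428466797), 19.09103775024414) [178.06384743 178.69320066]
plate 5806 ((516.816162109375, 122.03192138671875), (129.11964416503906, 139.6267852783203), 6.53726863861084)
```

View pics/w2.png

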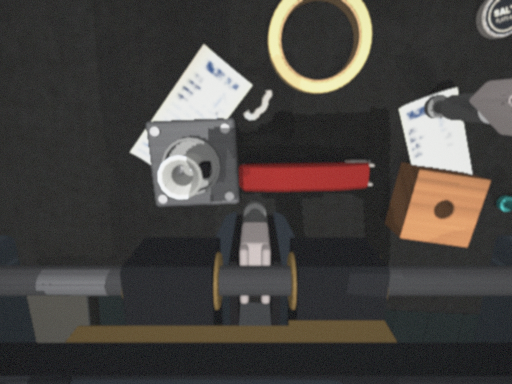

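The wrist view shows the rim at (180,177) and the post's foot at (255,213). The path is clear. I'll move over the cup with the foot about 10 mm above the rim.

{"method": "arm_command", "body": {"series": [0,0.002,-0.008,0,0,0,0,0,0.005,-0.02,0,0,0,0,0,0.008,-0.034,0,0,0,0,0,0.011,-0.047,0,0,0,0,0,0.0135,-0.057,0.004,0,0,0,0,0.015,-0.0632,0.01,0,0,0,0,0.015,-0.0632,0.017,0,0,0,0,0.015,-0.0632,0.024,0,0,0,0,0.015,-0.0632,0.024,0,0,0,0,0.015,-0.0632,0.024,0,0,0]}}

```text
t: 6.35
position: [0.4958, 0.1237, 0.1467]
ee_rot: [0.0, 1.0, 0.03, -0.0]
force: [0.1, -0.3, -0.1]
width: 0.0134
grip_force: 40.0
```

```bash
python3 - <<'E'
from h import *
s=read_state();print(s["position"],s["ee_rot"],s["width"],s["force"])
A=capture("scene");B=capture("side")
x,y,z=s["position"]
for c in(A,B):
    W=pts(c)
    for lo,hi in((.066,.079),(.093,.105),(.105,.12)):
        m=np.all((W>[x-.03,y-.03,lo])&(W<[x+.03,y+.03,hi]),-1);P=W[m];uv=np.argwhere(m)
        print(lo,len(P),P.min(0).round(4),P.max(0).round(4),"mean",P.mean(0).round(4),"col",uv[:,1].min(),uv[:,1].max(),"row",uv[:,0].min(),uv[:,0].max())
    R=cv2.Rodrigues(np.array(c["rvec"],float))[0]
    for dx,dy in((0,0),):
        for zz in (z-.0612,.074): print("proj",zz,cv2.projectPoints(np.array([[x,y,zz]]),np.array(c["rvec"],float),np.array(c["tvec"],float),np.array([[c["fx"],0,c["cx"]],[0,c["fy"],c["cy"]],[0,0,1.]]),None)[0].ravel())
im=np.hstack([A["frame"][120:220,200:290],B["frame"][110:210,245:335]])
cv2.imwrite("pics/h.png",cv2.resize(im,None,fx=4,fy=4,interpolation=2)[:,:,::-1])
E
```

```text
[0.49583975 0.12365817 0.14667417] [ 1.20266251e-04  9.99542272e-01  3.02511962e-02 -3.11321521e-04] 0.013362909928906886 [ 0.10195257 -0.33554603 -0.12039042]
0.066 82 [0.4761 0.1058 0.0661] [0.5134 0.1428 0.0757] mean [0.494  0.1264 0.0709] col 233 247 row 162 171
0.093 23 [0.4857 0.1155 0.0932] [0.5007 0.1277 0.1046] mean [0.4942 0.1204 0.0974] col 236 242 row 156 161
0.105 23 [0.4864 0.1141 0.1054] [0.5017 0.1219 0.1198] mean [0.494  0.1181 0.1143] col 236 242 row 151 156
proj 0.08547416562569357 [240.31553305 162.0465231 ]
proj 0.074 [240.48382399 165.82199699]
0.066 69 [0.4781 0.1044 0.066 ] [0.5141 0.1416 0.0768] mean [0.4956 0.1241 0.0717] col 282 295 row 159 168
0.093 24 [0.4915 0.1144 0.0931] [0.5032 0.1288 0.1047] mean [0.4975 0.1203 0.0978] col 286 291 row 154 159
0.105 16 [0.4926 0.1147 0.1073] [0.5028 0.1296 0.1183] mean [0.4988 0.1198 0.1138] col 286 292 row 151 155
proj 0.08547416562569357 [288.75825007 159.41226362]
proj 0.074 [288.45566508 162.45951564]
```

View pics/h.png

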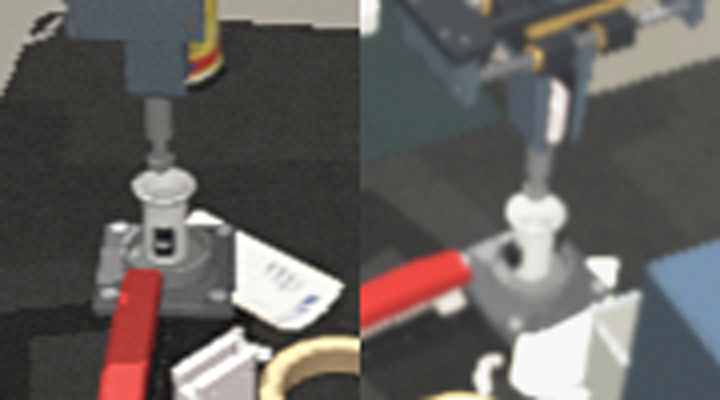

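The foot is directly above the mouth in both views, at about (160,165) and (537,195). It needs about 1.3 mm more in +x and +y. I'll enter the funnel and stop above the catches.

{"method": "arm_command", "body": {"series": [0,0.0013,-0.0012,0.002,0,0,0,0,0.0013,-0.0012,0.006,0,0,0,0,0.0013,-0.0012,0.01,0,0,0,0,0.0013,-0.0012,0.014,0,0,0,0,0.0013,-0.0012,0.018,0,0,0,0,0.0013,-0.0012,0.022,0,0,0,0,0.0013,-0.0012,0.026,0,0,0,0,0.0013,-0.0012,0.029,0,0,0,0,0.0013,-0.0012,0.031,0,0,0,0,0.0013,-0.0012,0.031,0,0,0]}}

```text
t: 7.45
position: [0.4971, 0.1253, 0.1157]
ee_rot: [0.0, 1.0, 0.031, -0.0]
force: [-0.4, 0.4, -0.4]
width: 0.0138
grip_force: 40.0
```

No contact forces and the foot is about 19 mm deep. I'll push on slowly.

{"method": "arm_command", "body": {"series": [0,0,0,0.002,0,0,0,0,0,0,0.004,0,0,0,0,0,0,0.006,0,0,0,0,0,0,0.0075,0,0,0,0,0,0,0.009,0,0,0,0,0,0,0.0105,0,0,0,0,0,0,0.012,0,0,0,0,0,0,0.0135,0,0,0,0,0,0,0.015,0,0,0,0,0,0,0.015,0,0,0]}}

```text
t: 8.45
position: [0.4978, 0.1255, 0.1014]
ee_rot: [-0.0, 1.0, 0.031, 0.001]
force: [0.5, 0.3, 3.4]
width: 0.0137
grip_force: 40.0
```

{"method": "arm_command", "body": {"series": [0,0,0,0.0015,0,0,0,0,0,0,0.003,0,0,0,0,0,0,0.0045,0,0,0,0,0,0,0.006,0,0,0,0,0,0,0.0075,0,0,0,0,0,0,0.009,0,0,0,0,0,0,0.0105,0,0,0,0,0,0,0.012,0,0,0,0,0,0,0.013,0,0,0,0,0,0,0.013,0,0,0]}}

```text
t: 9.45
position: [0.497, 0.1254, 0.0877]
ee_rot: [-0.0, 1.0, 0.031, -0.0]
force: [-0.6, 0.4, -0.3]
width: 0.014
grip_force: 40.0
```

{"method": "arm_command", "body": {"series": [0,0,0,0.0005,0,0,0,0,0,0,0.001,0,0,0,0,0,0,0.0015,0,0,0,0,0,0,0.002,0,0,0,0,0,0,0.0025,0,0,0,0,0,0,0.003,0,0,0,0,0,0,0.0033,0,0,0,0,0,0,0.0033,0,0,0,0,0,0,0.0033,0,0,0,0,0,0,0.0033,0,0,0]}}

```text
t: 10.45
position: [0.4973, 0.1254, 0.0848]
ee_rot: [0.0, 1.0, 0.031, 0.0]
force: [-1.1, -0.6, 1.0]
width: 0.0138
grip_force: 40.0
```

{"method": "arm_command", "body": {"series": [0,0,0,0.0003,0,0,0,0,0,0,0.0006,0,0,0,0,0,0,0.0009,0,0,0,0,0,0,0.0012,0,0,0,0,0,0,0.0014,0,0,0,0,0,0,0.0014,0,0,0,0,0,0,0.0014,0,0,0,0,0,0,0.0014,0,0,0,0,0,0,0.0014,0,0,0,0,0,0,0.0014,0,0,0]}}

```text
t: 11.45
position: [0.4973, 0.1253, 0.0838]
ee_rot: [-0.0, 1.0, 0.031, 0.0]
force: [-2.4, -1.3, 6.4]
width: 0.0138
grip_force: 40.0
```

```bash
python3 - <<'E'
from h import *
for i in range(6):
  s=read_state();print(s["position"].round(5),s["force"].round(2)); capture("scene")
E
```

```text
[0.49732 0.12535 0.08377] [-2.35 -1.25  6.39]
[0.49729 0.12536 0.08377] [-1.79  0.01  6.12]
[0.4973  0.12535 0.08377] [-1.63 -0.74  6.47]
[0.4973  0.12537 0.08375] [-1.97 -0.24  6.56]
[0.49731 0.12536 0.08379] [-2.16 -0.6   5.54]
[0.49733 0.12537 0.08378] [-2.15 -0.93  6.79]
```

It's seated on the floor: 6 N over 1.2 mm matches the spring, and the depth is as expected. Now I'll creep upward to take up the play.

{"method": "arm_command", "body": {"series": [0,0,0,-0.0005,0,0,0,0,0,0,-0.001,0,0,0,0,0,0,-0.0015,0,0,0,0,0,0,-0.002,0,0,0,0,0,0,-0.0025,0,0,0,0,0,0,-0.003,0,0,0,0,0,0,-0.0034,0,0,0,0,0,0,-0.0034,0,0,0,0,0,0,-0.0034,0,0,0,0,0,0,-0.0034,0,0,0]}}

```text
t: 12.75
position: [0.4972, 0.1253, 0.0866]
ee_rot: [0.0, 1.0, 0.031, 0.0]
force: [-0.7, 0.7, -0.4]
width: 0.0143
grip_force: 40.0
```

{"method": "arm_command", "body": {"series": [0,0,0,-0.0003,0,0,0,0,0,0,-0.0006,0,0,0,0,0,0,-0.0009,0,0,0,0,0,0,-0.0012,0,0,0,0,0,0,-0.0014,0,0,0,0,0,0,-0.0014,0,0,0,0,0,0,-0.0014,0,0,0,0,0,0,-0.0014,0,0,0,0,0,0,-0.0014,0,0,0,0,0,0,-0.0014,0,0,0]}}

```text
t: 13.75
position: [0.4973, 0.1253, 0.088]
ee_rot: [0.0, 1.0, 0.031, 0.0]
force: [-0.6, -0.5, -0.0]
width: 0.0137
grip_force: 40.0
```

{"method": "arm_command", "body": {"series": [0,0,0,-0.0003,0,0,0,0,0,0,-0.0006,0,0,0,0,0,0,-0.0009,0,0,0,0,0,0,-0.0012,0,0,0,0,0,0,-0.0012,0,0,0,0,0,0,-0.0012,0,0,0,0,0,0,-0.0012,0,0,0,0,0,0,-0.0012,0,0,0,0,0,0,-0.0012,0,0,0,0,0,0,-0.0012,0,0,0]}}

```text
t: 14.75
position: [0.4972, 0.1254, 0.0892]
ee_rot: [0.0, 1.0, 0.031, -0.0]
force: [1.2, -0.2, -5.5]
width: 0.0139
grip_force: 40.0
```

The catches are loaded at 5.5 N. Another 1.4 mm or so should give 12 N.

{"method": "arm_command", "body": {"series": [0,0,0,-0.0003,0,0,0,0,0,0,-0.0006,0,0,0,0,0,0,-0.0009,0,0,0,0,0,0,-0.0012,0,0,0,0,0,0,-0.0014,0,0,0,0,0,0,-0.0014,0,0,0,0,0,0,-0.0014,0,0,0,0,0,0,-0.0014,0,0,0,0,0,0,-0.0014,0,0,0,0,0,0,-0.0014,0,0,0]}}

```text
t: 15.75
position: [0.4971, 0.1253, 0.0905]
ee_rot: [0.0, 1.0, 0.031, -0.0]
force: [2.6, 0.3, -11.0]
width: 0.0138
grip_force: 40.0
```

```bash
python3 - <<'E'
from h import *
for i in range(6):
  s=read_state();print(s["t"],s["position"].round(5),s["force"].round(2)); capture("scene")
E
```

```text
15.75 [0.4971  0.12532 0.09051] [  2.57   0.28 -10.98]
15.8 [0.49713 0.12532 0.09054] [  1.76   0.38 -11.06]
15.85 [0.49714 0.12532 0.09055] [  1.96   0.49 -12.19]
15.9 [0.49712 0.1253  0.09056] [  1.38   0.15 -11.7 ]
15.95 [0.49713 0.1253  0.09058] [  2.08   0.97 -11.77]
16.0 [0.49711 0.1253  0.09059] [  2.27   0.8  -11.35]
```

About 11.6 N. I'll hold it.

{"method": "arm_command", "body": {"series": [0,0,0,0,0,0,0,0,0,0,0,0,0,0,0,0,0,0,0,0,0,0,0,0,0,0,0,0,0,0,0,0,0,0,0,0,0,0,0,0,0,0,0,0,0,0,0,0,0,0,0,0,0,0,0,0,0,0,0,0,0,0,0,0,0,0,0,0,0,0]}}

```text
t: 17.05
position: [0.4972, 0.1253, 0.0906]
ee_rot: [0.0, 1.0, 0.031, -0.0]
force: [-0.2, 0.5, -11.9]
width: 0.0139
grip_force: 40.0
```

{"method": "arm_command", "body": {"series": [0,0,0,0,0,0,0,0,0,0,0,0,0,0,0,0,0,0,0,0,0,0,0,0,0.0005,0,0,0,0,0,0,0.0012,0,0,0,0,0,0,0.002,0,0,0,0,0,0,0.003,0,0,0,0,0,0,0.004,0,0,0,0,0,0,0.0045,0,0,0,0,0,0,0.0045,0,0,0,0,0,0,0.0045,0,0,0]}}

```text
invalid input at $.series: expected 10 rows
```

{"method": "arm_command", "body": {"series": [0,0,0,0,0,0,0,0,0,0,0,0,0,0,0,0,0,0.0005,0,0,0,0,0,0,0.0012,0,0,0,0,0,0,0.002,0,0,0,0,0,0,0.003,0,0,0,0,0,0,0.004,0,0,0,0,0,0,0.005,0,0,0,0,0,0,0.005,0,0,0,0,0,0,0.005,0,0,0]}}

```text
t: 18.05
position: [0.4978, 0.1255, 0.0861]
ee_rot: [-0.0, 1.0, 0.031, 0.001]
force: [-0.2, -1.3, 0.1]
width: 0.014
grip_force: 40.0
```

{"method": "arm_command", "body": {"series": [0.1,0,0,0,0,0,0,0.2,0,0,0,0,0,0,0.25,0,0,0,0,0,0,0.3,0,0,0,0,0,0,0.35,0,0,0,0,0,0,0.4,0,0,0,0,0,0,0.4,0,0,0,0,0,0,0.4,0,0,0,0,0,0,0.4,0,0,0,0,0,0,0.4,0,0,0,0,0,0]}}

```text
t: 19.05
position: [0.4973, 0.1254, 0.0857]
ee_rot: [-0.0, 1.0, 0.031, 0.0]
force: [0.3, -0.2, 0.7]
width: 0.0369
grip_force: 0.0
```

{"method": "arm_command", "body": {"series": [0.4,0,0,-0.005,0,0,0,0.4,0,0,-0.012,0,0,0,0.4,0,0,-0.022,0,0,0,0.4,0,0,-0.035,0,0,0,0.4,0,0,-0.05,0,0,0,0.4,0,0,-0.07,0,0,0,0.4,0,0,-0.09,0,0,0,0.4,0,0,-0.105,0,0,0,0.4,0,0,-0.11,0,0,0,0.4,0,0,-0.11,0,0,0]}}

```text
t: 20.05
position: [0.4976, 0.1254, 0.1968]
ee_rot: [-0.0, 1.0, 0.031, 0.001]
force: [0.0, -0.2, -0.2]
width: 0.0368
grip_force: 0.0
```

```bash
python3 - <<'E'
from h import *
s=read_state();print(s["t"],s["position"],s["width"],s["force"])
A=capture("scene");B=capture("side")
for c in(A,B):
    W=pts(c);m=np.all((W>[.45,.08,.09])&(W<[.55,.17,.15]),-1);P=W[m];print(len(P),P.min(0),P.max(0))
im=np.hstack([A["frame"][110:260,200:320],B["frame"][110:260,205:325]])
cv2.imwrite("pics/e.png",cv2.resize(im,None,fx=3,fy=3,interpolation=2)[:,:,::-1])
E
```

```text
20.05 [0.49762613 0.12544642 0.19678307] 0.03676042512949052 [ 0.01510224 -0.2172585  -0.15733455]
162 [0.48131031 0.11430263 0.09019008] [0.50953825 0.13383114 0.1251514 ]
122 [0.48366845 0.11576471 0.09019815] [0.51113355 0.13132023 0.1242583 ]
```

View pics/e.png

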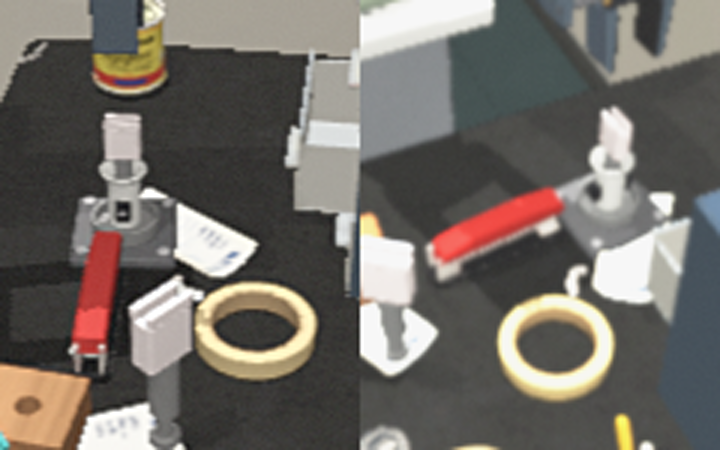

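The post stands upright in the cup at (122,150) and (615,140). Its top is at 0.1245 m, which matches home, and the gripper is clear with the other items unmoved.

```bash
python3 -c "from cell import sign_off; print(sign_off())"
```

```text
the job is handed in; nothing more can be done
None
```

The post is snapped home in the cup; it held a tug of about 11.7 N for over a second, stands released with nothing else disturbed, and the job is handed in (`sign_off` gave no verdict).

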